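# Draw bar stock out to the length stop and clamp it in the saw

## Task

Draw the aluminium bar hand over hand right out of the stock tube and through the open saw vise until its nose rests against the length stop, without shoving the stop off its setting. Then push the cam lever all the way down to clamp the bar, let go, and leave the other tools on the bench where they lie.

Things in the scene. Friction and masses are not known exactly. Their poses are not given: they have to be found in the camera images.
- saw: Small metal cut-off saw, fixed, head locked up. Origin on the bench below the middle of the vise's infeed edge. y: level along the bar line towards the stock tube (the bar is drawn to -y); x: level, across it, away from the robot; z up. Base 42 mm high, y 0 to -220, x -85 to 255 mm. Blade guard at y -145, 36 thick, lowest point 190 mm up, front at x -26
- vise_mouth (a point): Infeed end of the vise's V block (80 long, 75 wide, V about 40 wide at the top, first 30 flared by 6), on the axis of a bar lying in it, 106 mm above the bench. Two bridge plates stand over the V 16 and 64 mm further on, opening 50 wide, top 154 mm up. The free gap from here to the tube mouth is 172 to 188 mm, with bare bench under the bar
- motor (a point): Middle of the saw motor's axis: black cylinder, diameter 110, length 185 mm, parallel to the bar, hanging over the gap: axis 301 mm above the bench and 85 mm beyond the bar line seen from the robot, from 123 mm before the vise mouth to 62 mm past it. Lowest line 246 mm up. An upright hand on the bar hits it; lean in from the robot's side
- tube_mouth (a point): Centre of the open mouth of the stock tube, 115 mm above the bench; axes as the saw's. Fixed level grey plastic pipe in line with the vise, 360 mm long, outside diameter 40, bore 30 mm, running from here to the saw's +y, on two wooden cradles 85 mm wide centred 50 and 300 mm behind the mouth
- bar: Loose round aluminium bar, diameter 20, length 410 mm, about 0.3 kg. Origin at its middle; its y is its length, +y to the tail (it may roll). At first it lies on the tube's floor, axis 110 mm above the bench, 70 to 110 mm of it standing out of the mouth. It stays where it is let go. In the vise its axis settles at 106 mm, on the outfeed rail 105 mm above the bench
- bar_nose (a point): Centre of the bar's leading end face (saw side); its edge is rounded by 2.5 mm
- bar_tail (a point): Centre of the bar's trailing end face (tube side)
- stop_face (a point): Where the bar line meets the face of the length stop, 106 mm above the bench: steel plate 46 wide, 44 mm tall across the V-shaped outfeed rail, face looking to the saw's +y; axes as the saw's. It stands 265 to 320 mm beyond the vise mouth; the outfeed rail runs from 163 to 380 mm beyond it
- length_stop (a joint): Slide of the stop along the rail, m: 0 to 0.055 at the start (its setting), grows away from the saw. Held by friction only: about 14 N pushes it along
- cam_lever (a joint): Clamp lever, rad: at the start 0 to 0.1, slanting up towards the robot (55 degrees above level at 0), vise open, at least 5 mm free over a lying bar. At 1.396, its end stop, the handle points to the robot, 25 degrees below level, and its eccentric roller presses on the bar.  Stays where left; takes 3 to 6 N at the handle's end
- lever_end (a point): On the axis of the lever's round handle, 10 mm short of its end (black grip diameter 18, 60 mm long). Moves on an arc of radius 120 mm, in the upright plane across the bar line, about the lever's pin: parallel to the bar, straight above the bar line, 139 mm above the bench, 40 mm beyond the vise mouth
- hammer: Bystander: hammer lying on the bench in front of the stock tube. Origin under its middle
- try_square: Bystander: steel try square, 152 x 85 mm, lying on the bench in front of the saw base. Origin under the middle of its dark stock
- paste_tin: Bystander: upright tin, diameter 72, height 65 mm, in front of the outfeed rail. Origin at the centre of its underside

How it is judged:
On the way, in this order (a step that is already met when the one before it is completed fails the run):
1. the bar is out of the tube with its nose against the length stop, the clamp lever still up (y of bar_nose in the frame of stop_face between -0.004 and 0.004 m and y of bar_tail in the frame of tube_mouth below -0.01 m and distance between bar_nose and stop_face below 0.008 m and value of joint cam_lever below 0.6 rad), for 0.2 s.
2. the cam lever is pushed down (value of joint cam_lever above 1.25 rad), for 0.2 s.
At the end, for the whole second after the job is handed in: The bar lies still in the vise and on the rail, wholly out of the tube, its nose within 4 mm of the length stop, which is within 6 mm of its first setting; the cam lever is down (past 1.25 rad) and its roller presses on the bar (y of bar_nose in the frame of stop_face between -0.004 and 0.004 m and y of bar_tail in the frame of tube_mouth below -0.01 m and distance between bar_nose and stop_face below 0.008 m and value of joint cam_lever above 1.25 rad and contact force between cam_lever and bar above 1 N and distance of stop_face from where it was at the start of the episode below 0.006 m and linear speed of bar below 0.02 m/s); the robot touches nothing.
It fails at once if the length stop is shoved more than 6 mm off its setting (distance of stop_face from where it was at the start of the episode above 0.006 m).
It fails at once if the hammer is moved more than 30 mm (distance of hammer from where it was at the start of the episode above 0.03 m).
It fails at once if the try square is moved more than 30 mm (distance of try_square from where it was at the start of the episode above 0.03 m).
It fails at once if the tin is moved more than 30 mm (distance of paste_tin from where it was at the start of the episode above 0.03 m).
It also fails if it takes over 72 s, if anything falls off the work surface, if the arm or the gripper's body presses on something with over 40 N, if the wrist force passes 120 N, or if a joint passes its speed limit or range.

## Robot

A 7-joint arm with a two-finger parallel gripper is mounted at the origin on the work surface. World frame = base frame: x ahead of the robot, y to its left, z up, the work surface at z = 0. Lengths are in m, angles in rad, forces in N, time in s.
With the tool pointing down it reaches from about 0.35 to 0.9 m from the base axis. Payload 8.1 kg.
Tool frame: the origin (TCP) lies at the very end of the fingers, on their centre line; the grasp point (between the pads) lies 19 mm behind it; z points along the fingers, y is the line along which they close (so a half turn about z gives the same grasp; the last joint's range is limited). The gripper opens to 92 mm and grips with 3 to 60 N. Pads are 19 mm wide; open, the fingers measure 130 mm over their backs; the gripper's body (75 mm by 190 mm) begins 47 mm behind the grasp point.
Start: joints at [1.242, 0.434, 0.025, 1.573, -0.012, 1.134, -0.075], TCP at [0.14, -0.609, 0.227] pointing down, gripper open.
Joint ranges: [-2.62, 2.62], [-0.44, 2.09], [-1.27, 1.32], [0.08, 2.57], [-1.32, 4.46], [0.12, 2], [-2.74, 2.74]. Speed limits (rad/s): [2.22, 2.22, 3.01, 3.01, 3.14, 3.14, 3.14].

## Interface

Orientations are given as a rotation vector (axis times angle).
In Python, from workcell import ctrl, cams, workorder gives the robot as it stands. The module is installed in compiled form; this text tells all that it offers.
- The arm moves only by the tool servo_tool, never from a script. Its argument "motion" is a list that holds one entry, the list of rows, each a list of 7 numbers: the shift along the tool's x, y, z in mm, then the turn, a rotation vector about the tool's x, y, z in degrees, then the opening, from -1 (shut) to 1 (fully open). In form: [[[tx, ty, tz, wx, wy, wz, hand], ...]]. A call has 1 to 10 rows; each row shifts and turns the commanded pose from where the row before left it, along the tool's axes as they then stand; what a row does not reach is not made up. A row lasts 1/12 s, in which the tool goes at most 41.7 mm and 7.16 degrees, less where a joint would pass 70% of its speed; a pose out of reach is approached as far as the arm can. A call with a gripper value outside its range is refused whole. The fingers move at their own pace and stop on an object; "grip_force" is the grip in N (left out, the last holds). Time passes only in rows, so rows that do not move let the fingers close. It gives the time, the measured TCP pose, the force, the opening and the grip force at its end, in the units of the state.
- ctrl.get_obs(): the state, without advancing time (a new reading comes with each control period).
- cams.get_image(name): name is "scene" or "top" or "wrist"; returns a dict with "color" (420x560x3 uint8, red, green, blue), "fx", "fy", "cx", "cy" (pixels), "k1" (the pictures are not rectified: a ray, as slopes to the right and down, at radius r is drawn at 1 + k1 r^2 times it, then the intrinsics apply), "world_to_cam" (4x4, takes a point from world to camera coordinates); the wrist camera has in their place "tool_from_camera" (4x4, takes a point from camera to tool coordinates, whose origin is the TCP and whose axes are the flange's). Camera axes: x right, y up, looking along -z (the intrinsics and any distortion apply to the point x, -y, -z); pixel columns grow to the right and rows downward; lengths in m; the calibration is good to about 2 mm. A picture is of the moment at which its call begins: read the wrist's pose just before it. There is no depth.
- workorder.job_done(): hands the job in; it is judged then, once.
The state is a dict: "time": time; "joint_positions": joint angles; "dq": joint speeds; "tau": joint torques, N m; "eef_pos": TCP position; "tcp_rot": TCP orientation; "ft_force": force on the tool from outside, world axes, zero at the start; "ft_torque": the same for the moment, N m; "grip_width": finger opening in m; "grip_force": force on a finger pad.
Only numpy, scipy, OpenCV 4.12 (cv2) and the standard library are available. Lean on these libraries where they do the work, as an engineer would, in place of code of your own. Each camera call takes 0.05 s, during which the arm holds its last target. There are 200 camera calls.

## Working session

There is one attempt and no reset: what is moved stays moved. The work goes in short steps, Python scripts to look and compute and a tool call to move; the robot and the scene stay as the last step left them, time stands still between calls to the robot, and variables do not carry over. Pictures are saved under pics/ and viewed, at most 11 in all, crops included, and the job is handed in when it is done.

Besides the shell and the picture viewer there is one more tool, called after "Emit:" as name([rows], argument=value, ...), one row to a line, values as JSON. servo_tool: Moves the arm, as the interface text tells. Its arguments: {"type":"object","properties":{"motion":{"type":"array"},"grip_force":{"type":"number"}},"required":["motion"]}

```bash
mkdir -p pics; cat > h.py <<'E'
import numpy as np, cv2
from scipy.spatial.transform import Rotation as R
from workcell import ctrl, cams, workorder
def grab(name,fn=None):
    o=ctrl.get_obs(); im=cams.get_image(name)
    if name=='wrist':
        T=np.eye(4);T[:3,:3]=R.from_rotvec(o['tcp_rot']).as_matrix();T[:3,3]=o['eef_pos']
        im['c2w']=T@np.array(im['tool_from_camera'])
    else: im['c2w']=np.linalg.inv(np.array(im['world_to_cam']))
    if fn: cv2.imwrite('pics/'+fn,im['color'][:,:,::-1])
    return im
def ray(im,u,v):
    d=np.array([(u-im['cx'])/im['fx'],(v-im['cy'])/im['fy']]);s=d.copy()
    for _ in range(20): s=d/(1+im['k1']*(s@s))
    w=im['c2w'][:3,:3]@np.array([s[0],-s[1],-1]); return im['c2w'][:3,3],w/np.linalg.norm(w)
def onz(im,u,v,z):
    p,d=ray(im,u,v); return p+d*(z-p[2])/d[2]
def proj(im,P):
    c=np.linalg.inv(im['c2w'])@np.append(P,1); s=np.array([c[0],-c[1]])/-c[2]
    s=s*(1+im['k1']*(s@s)); return s*[im['fx'],im['fy']]+[im['cx'],im['cy']]
def tri(im1,p1,im2,p2):
    a,d=ray(im1,*p1);b,e=ray(im2,*p2)
    t=np.linalg.lstsq(np.c_[d,-e],b-a,rcond=None)[0]; A=a+t[0]*d;B=b+t[1]*e
    return (A+B)/2,np.linalg.norm(A-B)
E
python3 - <<'E'
from h import *
for n in('scene','top','wrist'):
    im=grab(n,n+'0.png'); print(n,im['c2w'].round(3).tolist(),im['fx'],im['k1'])
o=ctrl.get_obs(); print({k:np.round(v,3) for k,v in o.items()})
E
```

```text
scene [[0.927, -0.325, 0.186, 0.774], [0.374, 0.79, -0.486, -0.556], [0.011, 0.52, 0.854, 1.282], [0.0, 0.0, 0.0, 1.0]] 452.61936735789027 -0.1365274682048689
top [[-0.03, 0.993, -0.116, 0.405], [-0.999, -0.032, -0.011, 0.042], [-0.015, 0.116, 0.993, 1.277], [0.0, 0.0, 0.0, 1.0]] 408.2465982921362 -0.07830343915505505
wrist [[0.223, 0.938, 0.265, 0.211], [-0.975, 0.215, 0.059, -0.592], [-0.002, -0.272, 0.962, 0.384], [0.0, 0.0, 0.0, 1.0]] 315.4553724198965 -0.06705567929299759
{'time': np.float64(0.15), 'joint_positions': array([ 1.242,  0.435,  0.025,  1.574, -0.012,  1.134, -0.075]), 'dq': array([ 0.002, -0.004, -0.001, -0.002,  0.   ,  0.001, -0.001]), 'tau': array([ 2.0000e-03, -6.6826e+01,  9.8600e-01, -3.1470e+01, -6.1000e-02,
        3.9000e-02,  0.0000e+00]), 'eef_pos': array([ 0.14 , -0.609,  0.226]), 'tcp_rot': array([-3.12 , -0.354,  0.   ]), 'ft_force': array([ 0.628, -0.324, -0.339]), 'ft_torque': array([0.03 , 0.012, 0.015]), 'grip_force': np.float64(0.0), 'grip_width': np.float64(0.091)}
```

View pics/scene0.png

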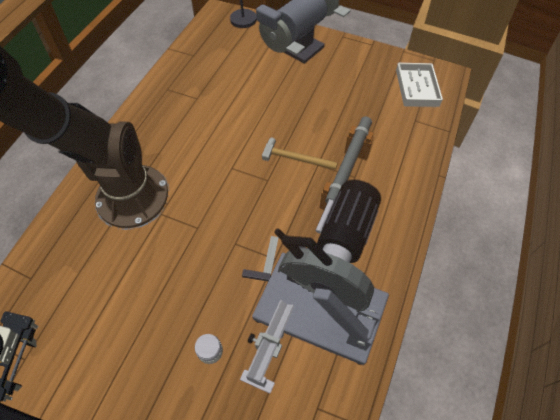

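View pics/top0.png

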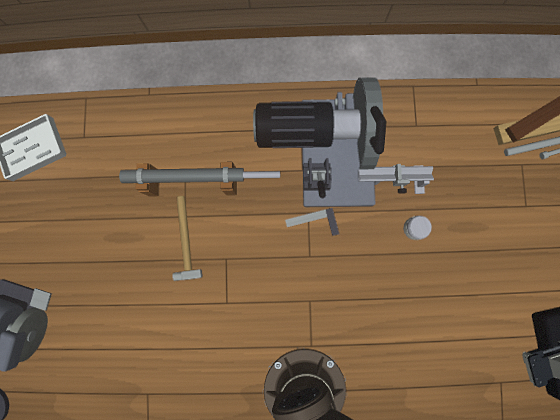

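Scene: tube about (335,190)–(368,120), the bar nose under the motor at (322,228), and the stop near (262,342). Top: tube from (120,177) to its mouth at (243,175), bar nose (280,175), vise about (303–330,175), stop about (402,178), with the tin, square and hammer in front of the bar line. Next, an enlarged crop of the top view.

```bash
python3 - <<'E'
from h import *
a=cv2.imread('pics/top0.png')[145:225,230:445]; b=cv2.resize(a,None,fx=3.7,fy=3.7,interpolation=cv2.INTER_CUBIC)
s=cv2.imread('pics/scene0.png')[190:400,230:390]; 
cv2.imwrite('pics/topc.png',b)
im=grab('top')
for n,u,v,z in [('tail',120,177,.115),('mouth',243,175,.135),('nose',280,175,.12),('mouth lowerE',303,175,.106),('railend',433,174,.11),('tin',418,227,.065)]: print(n,onz(im,u,v,z).round(3))
E
```

```text
tail [0.649 0.524 0.115]
mouth [0.638 0.158 0.135]
nose [0.637 0.053 0.12 ]
mouth lowerE [ 0.638 -0.014  0.106]
railend [ 0.628 -0.394  0.11 ]
tin [ 0.478 -0.353  0.065]
```

View pics/topc.png

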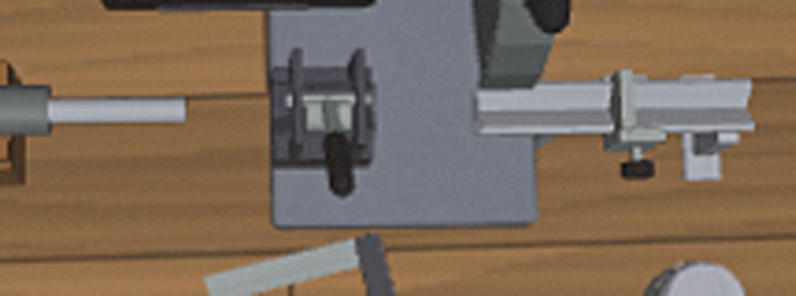

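The crop shows the tube mouth at u≈243.5, nose u≈280.3, vise infeed edge u≈303.7, black lever grip (320,186)–(323,195), and stop plate left edge u≈396.2. I'll convert these to positions.

```bash
cat >> h.py <<'E'
def plan(pos,rot3,N,src=None):
    from scipy.linalg import logm,expm
    o=ctrl.get_obs() if src is None else src
    A=np.eye(4);A[:3,:3]=R.from_rotvec(o['tcp_rot']).as_matrix();A[:3,3]=o['eef_pos']
    B=np.eye(4);B[:3,:3]=rot3;B[:3,3]=pos
    X=expm(np.real(logm(np.linalg.inv(A)@B))/N)
    print(N,'x',(X[:3,3]*1000).round(2),np.degrees(R.from_matrix(X[:3,:3]).as_rotvec()).round(3))
def lean(deg,yaw=0):
    s,c=np.sin(np.radians(deg)),np.cos(np.radians(deg))
    return R.from_euler('z',yaw,degrees=True).as_matrix()@np.array([[0,c,s],[1,0,0],[0,s,-c]])
E
python3 - <<'E'
from h import *
im=grab('top'); f=lambda x,y:(230+x/3.7-.4,145+y/3.7-.4)
for n,u,v,z in [('tail',120,176.5,.115),('mouth top',*f(50,110.5),.115),('bar at mouth',*f(60,110.5),.11),('nose',*f(186,110.5),.11),('base edge',*f(269,140),.042),('V blk edge',*f(273,115),.12),
 ('V blk far',*f(376,115),.12),('bridge1 a',*f(298,70),.154),('bridge1 b',*f(296,155),.154),('rail L',*f(475,106),.12),('rail R',*f(750,106),.12),('stop',*f(615,100),.128),('leverend',*f(342,180),.237)]: print(n,onz(im,u,v,z).round(4))
s=grab('scene')
a=cv2.resize(s['color'][220:400,230:400][:,:,::-1],None,fx=3.3,fy=3.3,interpolation=cv2.INTER_CUBIC);cv2.imwrite('pics/sc.png',a)
E
```

```text
tail [0.6504 0.5245 0.115 ]
mouth top [0.6433 0.16   0.115 ]
bar at mouth [0.644  0.1526 0.11  ]
nose [0.6407 0.0535 0.11  ]
base edge [ 0.6273 -0.0138  0.042 ]
V blk edge [ 0.6329 -0.0141  0.12  ]
V blk far [ 0.6303 -0.0942  0.12  ]
bridge1 a [ 0.6603 -0.0327  0.154 ]
bridge1 b [ 0.595  -0.0286  0.154 ]
rail L [ 0.6351 -0.1718  0.12  ]
rail R [ 0.6287 -0.3885  0.12  ]
stop [ 0.635  -0.2796  0.128 ]
leverend [ 0.5624 -0.0547  0.237 ]
```

View pics/sc.png

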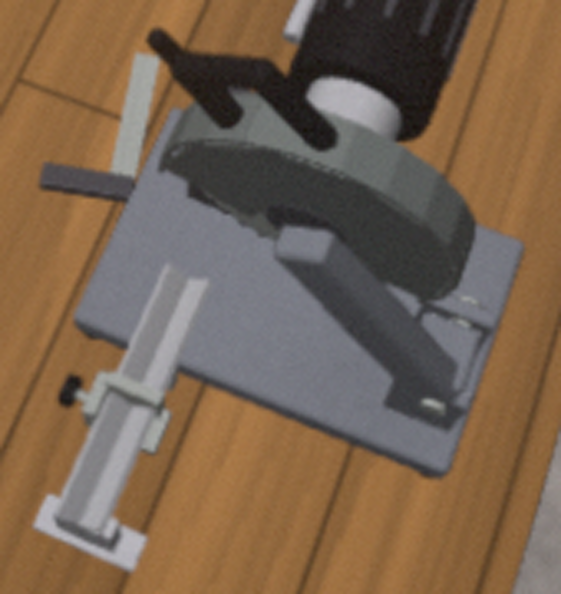

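The scene crop shows the stop clamped on the rail at (130,390) in the crop, and nothing lies on the bar line. The bar line is x≈0.639+0.0235y. Vise mouth y≈-0.014, tube mouth y≈0.160 (gap 174 mm, which fits), and the stop is about 266 mm past the vise mouth. Moving now.

```bash
python3 - <<'E'
from h import *
plan([.45,.12,.30],lean(40,-1.4),30)
E
```

```text
30 x [27.31 -8.1  -3.14] [-1.132  0.878 -2.413]
```

Emit:
servo_tool([
  [[27.3,-8.1,-3.1,-1.13,0.88,-2.41,1],[27.3,-8.1,-3.1,-1.13,0.88,-2.41,1],[27.3,-8.1,-3.1,-1.13,0.88,-2.41,1],[27.3,-8.1,-3.1,-1.13,0.88,-2.41,1],[27.3,-8.1,-3.1,-1.13,0.88,-2.41,1],[27.3,-8.1,-3.1,-1.13,0.88,-2.41,1],[27.3,-8.1,-3.1,-1.13,0.88,-2.41,1],[27.3,-8.1,-3.1,-1.13,0.88,-2.41,1],[27.3,-8.1,-3.1,-1.13,0.88,-2.41,1],[27.3,-8.1,-3.1,-1.13,0.88,-2.41,1]],
])

```text
time: 1.13
eef_pos: [0.3529, -0.4229, 0.2653]
tcp_rot: [2.797, 0.944, 0.259]
ft_force: [0.3, 0.1, -0.3]
grip_width: 0.0918
grip_force: 0.0
```

Emit:
servo_tool([
  [[27.3,-8.1,-3.1,-1.13,0.88,-2.41,1],[27.3,-8.1,-3.1,-1.13,0.88,-2.41,1],[27.3,-8.1,-3.1,-1.13,0.88,-2.41,1],[27.3,-8.1,-3.1,-1.13,0.88,-2.41,1],[27.3,-8.1,-3.1,-1.13,0.88,-2.41,1],[27.3,-8.1,-3.1,-1.13,0.88,-2.41,1],[27.3,-8.1,-3.1,-1.13,0.88,-2.41,1],[27.3,-8.1,-3.1,-1.13,0.88,-2.41,1],[27.3,-8.1,-3.1,-1.13,0.88,-2.41,1],[27.3,-8.1,-3.1,-1.13,0.88,-2.41,1]],
])

```text
time: 1.97
eef_pos: [0.4617, -0.1628, 0.2996]
tcp_rot: [2.358, 1.424, 0.478]
ft_force: [0.5, 0.8, -1.0]
grip_width: 0.0915
grip_force: 0.0
```

Emit:
servo_tool([
  [[27.3,-8.1,-3.1,-1.13,0.88,-2.41,1],[27.3,-8.1,-3.1,-1.13,0.88,-2.41,1],[27.3,-8.1,-3.1,-1.13,0.88,-2.41,1],[27.3,-8.1,-3.1,-1.13,0.88,-2.41,1],[27.3,-8.1,-3.1,-1.13,0.88,-2.41,1],[27.3,-8.1,-3.1,-1.13,0.88,-2.41,1],[27.3,-8.1,-3.1,-1.13,0.88,-2.41,1],[27.3,-8.1,-3.1,-1.13,0.88,-2.41,1],[27.3,-8.1,-3.1,-1.13,0.88,-2.41,1],[27.3,-8.1,-3.1,-1.13,0.88,-2.41,1]],
])

```text
time: 2.8
eef_pos: [0.4504, 0.1212, 0.2995]
tcp_rot: [1.834, 1.792, 0.654]
ft_force: [0.8, 0.4, 0.2]
grip_width: 0.0918
grip_force: 0.0
```

```bash
python3 - <<'E'
from h import *
o=ctrl.get_obs();print(o['eef_pos'],o['joint_positions'].round(2))
im=grab('wrist','w1.png')
for n,P in [('mouth',[.643,.16,.115]),('nose',[.6405,.0535,.11]),('vise',[.639,-.014,.106])]: print(n,proj(im,P).round(1))
plan([.577,.135,.187],lean(40,-1.4),10)
E
```

```text
[0.45039213 0.12123471 0.29946248] [ 0.71 -0.31 -1.06  2.3   0.05  0.35 -0.49]
mouth [305. 143.]
nose [301.3 219. ]
vise [298.8 261.5]
10 x [ 1.16  2.57 16.8 ] [ 0.019 -0.026  0.052]
```

View pics/w1.png

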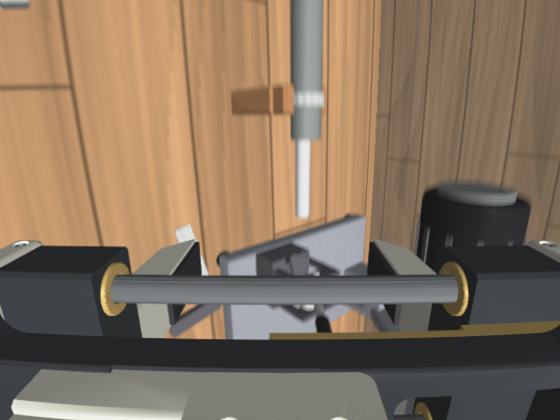

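The wrist view shows the tube mouth at (306,138) and the nose at (303.5,216). Both are within 5 px of the prediction, so the line shifts about +2 mm in x and +3 mm in y. Approaching.

Emit:
servo_tool([
  [[1.2,3.5,16.8,0,0,0,1],[1.2,3.5,16.8,0,0,0,1],[1.2,3.5,16.8,0,0,0,1],[1.2,3.5,16.8,0,0,0,1],[1.2,3.0,16.8,0,0,0,1],[1.2,2.5,16.8,0,0,0,1],[1.2,2.5,16.8,0,0,0,1],[1.2,2.5,16.8,0,0,0,1],[1.2,2.5,16.8,0,0,0,1],[1.2,2.5,16.8,0,0,0,1]],
])

```text
time: 3.68
eef_pos: [0.5411, 0.1193, 0.2041]
tcp_rot: [1.856, 1.806, 0.613]
ft_force: [-0.9, -0.1, 0.4]
grip_width: 0.0916
grip_force: 0.0
```

```bash
python3 - <<'E'
from h import *
o=ctrl.get_obs();print(o['eef_pos'],o['joint_positions'].round(2))
im=grab('wrist','w2.png')
M=R.from_rotvec(o['tcp_rot']).as_matrix()
for n,P in [('mouth',[.643,.16,.115]),('nose',[.6405,.0535,.11])]: print(n,proj(im,P).round(1))
# bar line in picture rows: bright pixels between
c=im['color'].astype(int)
for r in range(140,330,15):
    g=c[r]; m=np.where((g.min(1)>120)&(np.ptp(g,axis=1)<30))[0]; m=m[(m>250)&(m<350)]
    if len(m): print(r,m.min(),m.max(),onz(im,(m.min()+m.max())/2,r,.11).round(4))
plan([.644+.0122,.138,.0955],lean(40,-1.4),8)
E
```

```text
[0.54111096 0.11932208 0.20412985] [ 0.46  0.3  -1.15  2.28  1.42  0.66 -1.8 ]
mouth [310.5 152. ]
nose [304.7 256.9]
140 302 332 [0.6558 0.1696 0.11  ]
155 299 317 [0.6444 0.1566 0.11  ]
170 299 317 [0.6445 0.1425 0.11  ]
185 299 317 [0.6445 0.128  0.11  ]
200 298 316 [0.6433 0.1133 0.11  ]
215 298 316 [0.6434 0.098  0.11  ]
230 298 316 [0.6434 0.0822 0.11  ]
245 298 315 [0.6428 0.066  0.11  ]
260 333 349 [0.6962 0.0317 0.11  ]
275 308 327 [0.6591 0.0259 0.11  ]
305 323 349 [ 0.6909 -0.0264  0.11  ]
320 314 349 [ 0.684  -0.0446  0.11  ]
8 x [ 2.93  2.63 19.28] [-0.246  0.092 -0.005]
```

View pics/w2.png

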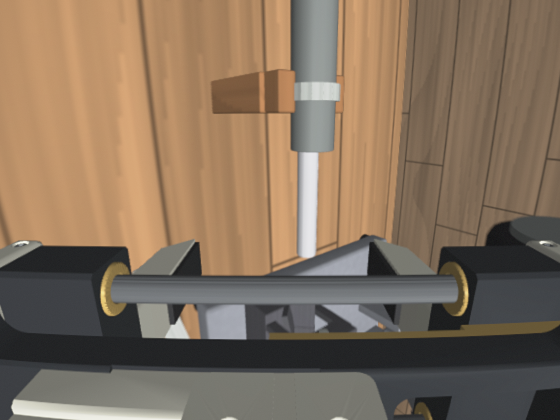

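The bar centre is at column ≈308 (x≈0.6437 at y≈0.1). The mouth at row 151 and nose at row 257 match the map, so I'll go in to the grasp.

Emit:
servo_tool([
  [[2.9,2.6,19.3,-0.25,0.09,0,1],[2.9,2.6,19.3,-0.25,0.09,0,1],[2.9,2.6,19.3,-0.25,0.09,0,1],[2.9,2.6,19.3,-0.25,0.09,0,1],[2.9,2.6,19.3,-0.25,0.09,0,1],[2.9,2.6,19.3,-0.25,0.09,0,1],[0,0,0,0,0,0,1]],
])

```text
time: 4.32
eef_pos: [0.6267, 0.1327, 0.1223]
tcp_rot: [1.841, 1.794, 0.641]
ft_force: [0.2, 0.1, 1.1]
grip_width: 0.0918
grip_force: 0.0
```

```bash
python3 - <<'E'
from h import *
o=ctrl.get_obs();print(o['eef_pos'],o['joint_positions'].round(2),o['ft_force'])
plan([.644+.0122,.138,.0955],lean(40,-1.4),4)
E
```

```text
[0.62672068 0.13266635 0.12233981] [ 0.29  0.61 -1.    2.21  1.79  0.82 -2.03] [0.16410885 0.05085693 1.1410725 ]
4 x [1.54 1.36 9.84] [-0.116  0.061 -0.001]
```

Emit:
servo_tool([
  [[1.5,1.4,9.8,-0.12,0.06,0,1],[1.5,1.4,9.8,-0.12,0.06,0,1],[1.5,1.4,9.8,-0.12,0.06,0,1],[1.5,1.4,9.8,-0.12,0.06,0,1],[0,0,0,0,0,0,-1],[0,0,0,0,0,0,-1],[0,0,0,0,0,0,-1],[0,0,0,0,0,0,-1],[0,0,0,0,0,0,-1],[0,0,0,0,0,0,-1]],
], grip_force=25)

```text
time: 5.15
eef_pos: [0.6551, 0.1389, 0.0985]
tcp_rot: [1.832, 1.792, 0.656]
ft_force: [-0.9, -0.8, 0.7]
grip_width: 0.0565
grip_force: 0.0
```

```bash
python3 - <<'E'
from h import *
o=ctrl.get_obs();print(o['eef_pos'],o['joint_positions'].round(2),o['ft_force'],o['grip_width'],o['grip_force'])
M=R.from_rotvec(o['tcp_rot']).as_matrix();print((o['eef_pos']-.019*M[:,2]).round(4), M.round(3).tolist())
E
```

```text
[0.65505413 0.13892842 0.09853922] [ 0.26  0.69 -0.97  2.17  1.87  0.84 -2.06] [-0.90850052 -0.81482831  0.68944695] 0.0564729566503912 0.0
[0.6428 0.1392 0.1131] [[0.022, 0.764, 0.645], [1.0, -0.017, -0.014], [0.0, 0.645, -0.764]]
```

Emit:
servo_tool([
  [[0,0,1,0,0,0,-1],[0,0,1,0,0,0,-1],[0,0,0,0,0,0,-1],[0,0,0,0,0,0,-1],[0,0,0,0,0,0,-1],[0,0,0,0,0,0,-1],[0,0,0,0,0,0,-1],[0,0,0,0,0,0,-1]],
])

```text
time: 5.82
eef_pos: [0.6563, 0.1389, 0.0965]
tcp_rot: [1.833, 1.793, 0.655]
ft_force: [-0.5, 0.2, -0.5]
grip_width: 0.019
grip_force: 25.0
```

Emit:
servo_tool([
  [[-8,0,0,0,0,0,-1],[-8,0,0,0,0,0,-1],[-8,0,0,0,0,0,-1],[-8,0,0,0,0,0,-1],[-8,0,0,0,0,0,-1],[-8,0,0,0,0,0,-1],[-8,0,0,0,0,0,-1]],
])

```text
time: 6.4
eef_pos: [0.655, 0.0816, 0.0965]
tcp_rot: [1.833, 1.792, 0.654]
ft_force: [-0.4, 0.8, -1.9]
grip_width: 0.019
grip_force: 25.0
```

Emit:
servo_tool([
  [[-6,0,0,0,0,0,-1],[-6,0,0,0,0,0,-1],[-6,0,0,0,0,0,-1],[-6,0,0,0,0,0,-1],[-6,0,0,0,0,0,-1]],
])

```text
time: 6.82
eef_pos: [0.6545, 0.0524, 0.0966]
tcp_rot: [1.833, 1.792, 0.655]
ft_force: [-0.4, 1.2, -2.5]
grip_width: 0.0192
grip_force: 25.0
```

```bash
python3 - <<'E'
from h import *
o=ctrl.get_obs();print(o['eef_pos'],o['joint_positions'].round(2),o['ft_force'],o['grip_width'],o['grip_force'])
im=grab('wrist','w3.png');c=im['color'].astype(int)
for r in range(60,250,20):
    g=c[r]; m=np.where((g.min(1)>120)&(np.ptp(g,axis=1)<30))[0]; m=m[(m>250)&(m<350)]
    if len(m): print(r,m.min(),m.max(),onz(im,(m.min()+m.max())/2,r,.11).round(4))
t=grab('top'); cv2.imwrite('pics/t3.png',cv2.resize(t['color'][110:215,230:445][:,:,::-1],None,fx=3.7,fy=3.7,interpolation=cv2.INTER_CUBIC))
E
```

```text
[0.65447622 0.05238709 0.09658636] [ 0.45  0.66 -0.95  2.22  1.98  0.72 -2.02] [-0.44943315  1.15764149 -2.45090916] 0.019178182316967846 24.999594390392303
60 261 305 [0.645  0.1505 0.11  ]
80 261 305 [0.6448 0.1426 0.11  ]
100 262 305 [0.6449 0.1345 0.11  ]
120 262 304 [0.6444 0.1262 0.11  ]
140 262 304 [0.6442 0.1177 0.11  ]
160 263 304 [0.6443 0.1089 0.11  ]
180 263 304 [0.6441 0.0999 0.11  ]
200 264 304 [0.6442 0.0905 0.11  ]
220 264 303 [0.6437 0.0809 0.11  ]
240 261 303 [0.6425 0.0711 0.11  ]
```

View pics/t3.png

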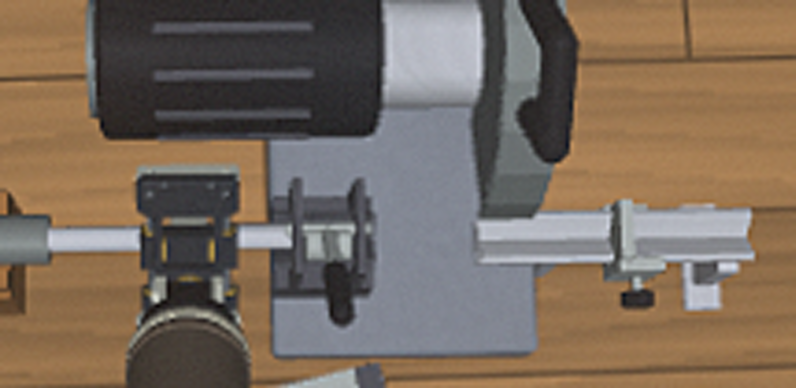

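The top crop shows the nose through the first bridge (crop (290,237)), the hand at (190,235), and clear space to the motor. Continuing the stroke, then opening and regrasping.

Emit:
servo_tool([
  [[-6,0,0,0,0,0,-1],[-6,0,0,0,0,0,-1],[-6,0,0,0,0,0,-1],[-6,0,0,0,0,0,-1],[-6,0,0,0,0,0,-1],[0,0,0,0,0,0,-1]],
])

```text
time: 7.42
eef_pos: [0.6538, 0.0207, 0.0964]
tcp_rot: [1.834, 1.79, 0.653]
ft_force: [-0.7, -1.7, -2.0]
grip_width: 0.0192
grip_force: 25.0
```

Emit:
servo_tool([
  [[0,0,0,0,0,0,0],[0,0,0,0,0,0,0],[0,0,0,0,0,0,0],[0,0,0,0,0,0,0],[0,0,0,0,0,0,0],[0,0,0,0,0,0,0]],
])

```text
time: 7.92
eef_pos: [0.6539, 0.0233, 0.0967]
tcp_rot: [1.832, 1.793, 0.656]
ft_force: [0.4, -0.2, 0.8]
grip_width: 0.0456
grip_force: 0.0
```

Emit:
servo_tool([
  [[13,0,0,0,0,0,0],[13,0,0,0,0,0,0],[13,0,0,0,0,0,0],[13,0,0,0,0,0,0],[13,0,0,0,0,0,0],[13,0,0,0,0,0,0],[13,0,0,0,0,0,0],[13,0,0,0,0,0,0],[13,0,0,0,0,0,0],[0,0,0,0,0,0,0]],
])

```text
time: 8.75
eef_pos: [0.6563, 0.1435, 0.0972]
tcp_rot: [1.831, 1.796, 0.659]
ft_force: [0.1, 0.8, 0.1]
grip_width: 0.0459
grip_force: 0.0
```

Emit:
servo_tool([
  [[0,0,0,0,0,0,-1],[0,0,0,0,0,0,-1],[0,0,0,0,0,0,-1],[0,0,0,0,0,0,-1],[0,0,0,0,0,0,-1],[0,0,0,0,0,0,-1],[0,0,0,0,0,0,-1]],
])

```text
time: 9.33
eef_pos: [0.6562, 0.1389, 0.0963]
tcp_rot: [1.833, 1.791, 0.654]
ft_force: [-1.4, -3.0, -0.5]
grip_width: 0.0189
grip_force: 25.0
```

```bash
python3 - <<'E'
from h import *
o=ctrl.get_obs();print(o['eef_pos'],o['joint_positions'].round(2),o['ft_force'],o['grip_width'],o['grip_force'])
M=R.from_rotvec(o['tcp_rot']).as_matrix();print((o['eef_pos']-.019*M[:,2]).round(4), M.round(3).tolist())
E
```

```text
[0.65623353 0.13891094 0.09631856] [ 0.26  0.69 -0.97  2.17  1.87  0.85 -2.06] [-1.43824299 -2.95655643 -0.5417494 ] 0.018927597351412268 24.999766051769257
[0.644  0.1392 0.1108] [[0.023, 0.764, 0.644], [1.0, -0.017, -0.016], [-0.001, 0.644, -0.765]]
```

Emit:
servo_tool([
  [[-8,0,0,0,0,0,-1],[-8,0,0,0,0,0,-1],[-8,0,0,0,0,0,-1],[-8,0,0,0,0,0,-1],[-8,0,0,0,0,0,-1],[-8,0,0,0,0,0,-1],[-8,0,0,0,0,0,-1],[-8,0,0,0,0,0,-1],[-8,0,0,0,0,0,-1],[0,0,0,0,0,0,-1]],
])

```text
time: 10.17
eef_pos: [0.6548, 0.0652, 0.0963]
tcp_rot: [1.834, 1.79, 0.653]
ft_force: [0.0, -1.5, -3.7]
grip_width: 0.0191
grip_force: 25.0
```

Emit:
servo_tool([
  [[-7,0,0,0,0,0,-1],[-7,0,0,0,0,0,-1],[-7,0,0,0,0,0,-1],[-7,0,0,0,0,0,-1],[-7,0,0,0,0,0,-1],[-7,0,0,0,0,0,-1],[0,0,0,0,0,0,-1],[0,0,0,0,0,0,-1]],
])

```text
time: 10.83
eef_pos: [0.6539, 0.0252, 0.0966]
tcp_rot: [1.833, 1.791, 0.655]
ft_force: [0.4, 0.7, -3.9]
grip_width: 0.0192
grip_force: 25.0
```

```bash
python3 - <<'E'
from h import *
o=ctrl.get_obs();print(o['eef_pos'],o['joint_positions'].round(2),o['ft_force'],o['grip_width'],o['grip_force'])
t=grab('top'); cv2.imwrite('pics/t4.png',cv2.resize(t['color'][135:215,230:445][:,:,::-1],None,fx=3.7,fy=3.7,interpolation=cv2.INTER_CUBIC))
E
```

```text
[0.65386617 0.0251797  0.09655683] [ 0.51  0.65 -0.95  2.23  2.01  0.68 -2.01] [ 0.40292931  0.65925472 -3.89327463] 0.019190828235847574 24.98982846736908
```

View pics/t4.png

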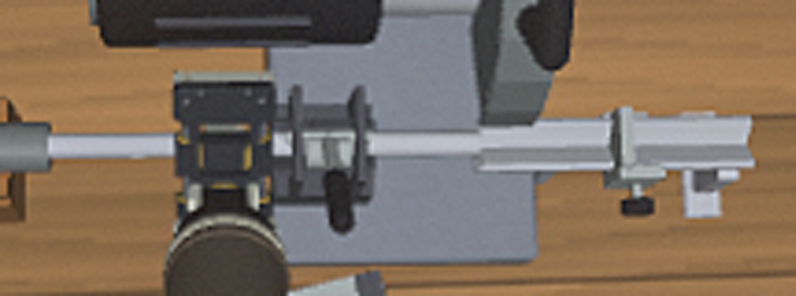

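The nose is now at crop x≈480, at the start of the rail, with about 100 mm left to the stop (x≈613). Regrasping for the last stroke.

Emit:
servo_tool([
  [[0,0,0,0,0,0,0],[0,0,0,0,0,0,0],[0,0,0,0,0,0,0],[0,0,0,0,0,0,0],[0,0,0,0,0,0,0],[0,0,0,0,0,0,0]],
])

```text
time: 11.38
eef_pos: [0.6541, 0.0262, 0.0969]
tcp_rot: [1.832, 1.792, 0.656]
ft_force: [-0.6, -0.2, 0.4]
grip_width: 0.0456
grip_force: 0.0
```

Emit:
servo_tool([
  [[13,0,0,0,0,0,0],[13,0,0,0,0,0,0],[13,0,0,0,0,0,0],[13,0,0,0,0,0,0],[13,0,0,0,0,0,0],[13,0,0,0,0,0,0],[13,0,0,0,0,0,0],[13,0,0,0,0,0,0],[9,0,0,0,0,0,0],[0,0,0,0,0,0,0]],
])

```text
time: 12.22
eef_pos: [0.6564, 0.1416, 0.097]
tcp_rot: [1.831, 1.795, 0.658]
ft_force: [0.3, 0.4, 0.8]
grip_width: 0.0459
grip_force: 0.0
```

Emit:
servo_tool([
  [[0,0,0,0,0,0,-1],[0,0,0,0,0,0,-1],[0,0,0,0,0,0,-1],[0,0,0,0,0,0,-1],[0,0,0,0,0,0,-1],[0,0,0,0,0,0,-1],[0,0,0,0,0,0,-1]],
])

```text
time: 12.8
eef_pos: [0.6564, 0.138, 0.0964]
tcp_rot: [1.833, 1.791, 0.654]
ft_force: [1.1, -3.2, -0.6]
grip_width: 0.0194
grip_force: 25.0
```

Emit:
servo_tool([
  [[-7,0,0,0,0,0,-1],[-7,0,0,0,0,0,-1],[-7,0,0,0,0,0,-1],[-7,0,0,0,0,0,-1],[-7,0,0,0,0,0,-1],[-7,0,0,0,0,0,-1],[-7,0,0,0,0,0,-1],[-7,0,0,0,0,0,-1],[-7,0,0,0,0,0,-1],[0,0,0,0,0,0,-1]],
])

```text
time: 13.63
eef_pos: [0.655, 0.0733, 0.0963]
tcp_rot: [1.834, 1.79, 0.653]
ft_force: [-0.7, -0.8, -2.7]
grip_width: 0.0194
grip_force: 25.0
```

```bash
python3 - <<'E'
from h import *
o=ctrl.get_obs();print(o['eef_pos'],o['joint_positions'].round(2),o['ft_force'],o['grip_width'],o['grip_force'])
M=R.from_rotvec(o['tcp_rot']).as_matrix();print((o['eef_pos']-.019*M[:,2]).round(4))
t=grab('top'); cv2.imwrite('pics/t5.png',cv2.resize(t['color'][155:205,330:430][:,:,::-1],None,fx=8,fy=8,interpolation=cv2.INTER_CUBIC))
E
```

```text
[0.65497782 0.0733306  0.09631117] [ 0.4   0.67 -0.96  2.21  1.95  0.76 -2.03] [-0.7294493  -0.80026719 -2.71861931] 0.01936199651799195 24.980929791927338
[0.6427 0.0737 0.1108]
```

View pics/t5.png

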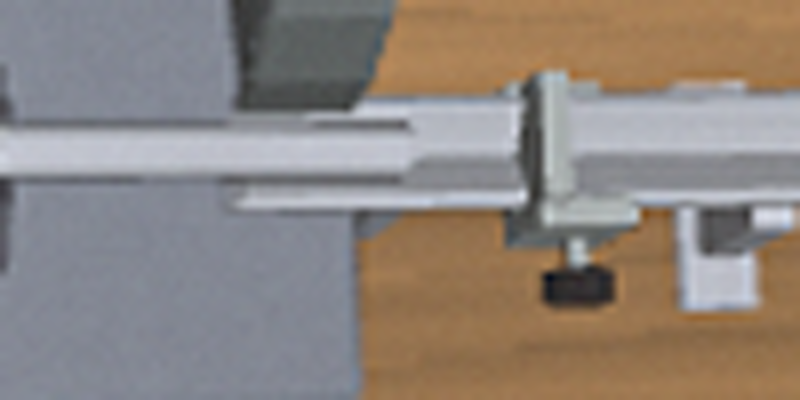

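The nose is at u≈381.5 and the stop face at u≈396, a gap of about 42 mm. Advancing 28 mm, then creeping with a soft grip that slips well below 14 N.

Emit:
servo_tool([
  [[-5,0,0,0,0,0,-1],[-5,0,0,0,0,0,-1],[-5,0,0,0,0,0,-1],[-5,0,0,0,0,0,-1],[-4,-0.6,0.8,0,0,0,-1],[-4,-1,1,0,0,0,-1],[0,-1,1,0,0,0,-1],[0,0,0,0,0,0,-1]],
])

```text
time: 14.35
eef_pos: [0.6544, 0.0467, 0.0926]
tcp_rot: [1.833, 1.79, 0.654]
ft_force: [-1.9, -2.4, 0.4]
grip_width: 0.0195
grip_force: 25.0
```

Emit:
servo_tool([
  [[0,0,0,0,0,0,-1],[0,0,0,0,0,0,-1],[-1,0,0,0,0,0,-1],[-1,0,0,0,0,0,-1],[-1,0,0,0,0,0,-1],[-1,0,0,0,0,0,-1],[0,0,0,0,0,0,-1]],
], grip_force=4)

```text
time: 14.93
eef_pos: [0.654, 0.0446, 0.0928]
tcp_rot: [1.832, 1.794, 0.656]
ft_force: [-0.9, 3.0, -1.2]
grip_width: 0.0197
grip_force: 4.0
```

```bash
cat > nose.py <<'E'
from h import *
import sys
o=ctrl.get_obs();print(o['eef_pos'],o['ft_force'].round(2),o['grip_width'],o['grip_force'])
t=grab('top'); g=cv2.cvtColor(t['color'],cv2.COLOR_RGB2GRAY).astype(float)
print('v174 profile',g[173:176,374:404].mean(0).round(0).astype(int).tolist())
for v in (171,178): print(v,g[v,374:404].astype(int).tolist())
E
python3 nose.py
```

```text
[0.65396042 0.0445899  0.09284031] [-0.94  3.03 -1.22] 0.01973423918470045 4.003189243376255
v174 profile [191, 190, 192, 191, 193, 191, 193, 193, 192, 192, 193, 193, 192, 192, 192, 191, 195, 177, 160, 164, 138, 72, 76, 73, 186, 173, 171, 165, 158, 155]
171 [149, 148, 148, 148, 149, 148, 150, 151, 151, 150, 150, 149, 153, 145, 144, 143, 143, 155, 184, 186, 200, 62, 74, 77, 184, 174, 170, 178, 184, 183]
178 [143, 139, 142, 141, 140, 141, 141, 144, 142, 142, 142, 141, 141, 138, 141, 137, 139, 137, 134, 139, 136, 149, 68, 74, 156, 180, 175, 161, 130, 133]
```

Emit:
servo_tool([
  [[-1,0,0,0,0,0,-1],[-1,0,0,0,0,0,-1],[-1,0,0,0,0,0,-1],[-1,0,0,0,0,0,-1],[-1,0,0,0,0,0,-1],[-1,0,0,0,0,0,-1],[0,0,0,0,0,0,-1]],
])

```text
time: 15.57
eef_pos: [0.654, 0.0376, 0.0927]
tcp_rot: [1.833, 1.792, 0.655]
ft_force: [-2.0, 2.0, -0.3]
grip_width: 0.0199
grip_force: 4.0
```

```bash
python3 nose.py
```

```text
[0.65396216 0.03755746 0.09274179] [-2.01  2.   -0.35] 0.019864318133791498 4.001816511154175
v174 profile [190, 190, 191, 190, 190, 192, 193, 190, 191, 191, 192, 193, 192, 192, 193, 193, 191, 193, 195, 202, 117, 73, 75, 74, 185, 173, 171, 164, 157, 155]
171 [148, 147, 147, 146, 147, 146, 144, 145, 148, 147, 148, 144, 146, 148, 146, 145, 147, 146, 146, 146, 204, 66, 74, 76, 185, 174, 172, 178, 183, 185]
178 [143, 145, 141, 144, 139, 141, 138, 137, 139, 138, 139, 137, 136, 142, 140, 141, 141, 137, 138, 138, 139, 148, 65, 71, 157, 178, 175, 163, 129, 132]
```

Emit:
servo_tool([
  [[-1,0,0,0,0,0,-1],[-1,0,0,0,0,0,-1],[0,0,0,0,0,0,-1]],
])

```text
time: 15.87
eef_pos: [0.6539, 0.0357, 0.0928]
tcp_rot: [1.833, 1.792, 0.655]
ft_force: [-1.8, 2.1, 0.2]
grip_width: 0.0202
grip_force: 4.0
```

Emit:
servo_tool([
  [[-1,0,0,0,0,0,-1],[-1,0,0,0,0,0,-1],[0,0,0,0,0,0,-1]],
])

```text
time: 16.12
eef_pos: [0.6538, 0.0337, 0.0927]
tcp_rot: [1.833, 1.792, 0.655]
ft_force: [-2.4, 2.8, -1.0]
grip_width: 0.0198
grip_force: 4.0
```

```bash
python3 nose.py
```

```text
[0.65384815 0.03370981 0.0927394 ] [-2.43  2.82 -0.96] 0.01983462937284005 4.002112336456776
v174 profile [191, 189, 191, 190, 190, 191, 192, 191, 190, 190, 192, 191, 194, 191, 192, 193, 193, 191, 192, 194, 203, 123, 68, 71, 186, 173, 170, 163, 157, 154]
171 [147, 147, 145, 146, 147, 145, 146, 145, 145, 149, 147, 148, 146, 148, 147, 147, 149, 152, 149, 142, 153, 82, 71, 76, 186, 171, 171, 177, 184, 185]
178 [143, 141, 141, 140, 141, 137, 139, 138, 139, 140, 136, 137, 140, 139, 139, 138, 138, 140, 137, 139, 139, 150, 68, 72, 155, 178, 174, 159, 131, 130]
```

Emit:
servo_tool([
  [[-1,0,0,0,0,0,-1],[-1,0,0,0,0,0,-1],[0,0,0,0,0,0,-1]],
])

```text
time: 16.42
eef_pos: [0.6538, 0.0317, 0.0928]
tcp_rot: [1.833, 1.792, 0.655]
ft_force: [-2.2, 2.0, -0.6]
grip_width: 0.0197
grip_force: 4.0
```

```bash
python3 nose.py; python3 -c "
from h import *
t=grab('top')
for z in (.106,.11,.12,.13): print(z,onz(t,395.1,174.5,z)[1],onz(t,397.6,174.5,z)[1])"
```

```text
[0.65383045 0.03172369 0.09278511] [-2.24  2.04 -0.58] 0.019740410678953473 4.002158045768738
v174 profile [191, 191, 190, 190, 190, 190, 190, 191, 190, 191, 190, 191, 192, 193, 193, 192, 192, 192, 192, 193, 195, 207, 83, 68, 184, 173, 171, 163, 158, 154]
171 [149, 144, 147, 146, 150, 147, 144, 146, 146, 147, 145, 145, 148, 147, 147, 149, 147, 152, 150, 141, 145, 161, 64, 77, 186, 174, 171, 177, 184, 182]
178 [142, 144, 143, 140, 141, 138, 139, 138, 138, 138, 137, 138, 139, 140, 138, 137, 139, 141, 140, 138, 140, 152, 69, 67, 157, 177, 173, 161, 132, 131]
0.106 -0.28311832082050575 -0.29048915798132474
0.11 -0.28200643408547843 -0.2893520833360456
0.12 -0.2792267172479101 -0.28650939672284764
0.13 -0.2764470004103416 -0.28366671010964967
```

Emit:
servo_tool([
  [[-1,0,0,0,0,0,-1],[0,0,0,0,0,0,-1]],
])

```text
time: 16.68
eef_pos: [0.6538, 0.0309, 0.0928]
tcp_rot: [1.833, 1.792, 0.655]
ft_force: [-2.4, 2.4, -0.9]
grip_width: 0.0196
grip_force: 4.0
```

Emit:
servo_tool([
  [[-1,0,0,0,0,0,-1],[0,0,0,0,0,0,-1]],
])

```text
time: 16.85
eef_pos: [0.6538, 0.0308, 0.0929]
tcp_rot: [1.832, 1.794, 0.657]
ft_force: [-1.4, 4.7, -0.8]
grip_width: 0.0203
grip_force: 4.0
```

```bash
python3 nose.py
```

```text
[0.65378357 0.03081324 0.0928764 ] [-1.42  4.66 -0.83] 0.020324779583617853 4.001547731459141
v174 profile [190, 190, 190, 190, 190, 189, 191, 190, 191, 191, 191, 193, 192, 193, 191, 193, 193, 192, 193, 192, 196, 204, 105, 66, 184, 173, 170, 163, 156, 154]
171 [148, 148, 143, 146, 148, 148, 148, 147, 148, 146, 149, 148, 149, 149, 150, 151, 149, 149, 140, 142, 148, 160, 81, 71, 185, 170, 170, 178, 183, 182]
178 [143, 142, 144, 140, 140, 139, 139, 138, 140, 140, 138, 140, 141, 141, 140, 141, 138, 138, 137, 142, 140, 150, 66, 73, 158, 180, 173, 159, 131, 133]
```

The TCP has stalled and the force has risen, so the nose is against the stop. One more small nudge will confirm it.

Emit:
servo_tool([
  [[-0.8,0,0,0,0,0,-1],[0,0,0,0,0,0,-1],[0,0,0,0,0,0,-1]],
])

```text
time: 17.15
eef_pos: [0.6537, 0.0303, 0.0929]
tcp_rot: [1.832, 1.794, 0.657]
ft_force: [-0.2, 6.0, -2.3]
grip_width: 0.0196
grip_force: 4.0
```

```bash
python3 nose.py
```

```text
[0.65374995 0.03030286 0.09289505] [-0.23  6.04 -2.28] 0.019649880372236195 4.001484699547291
v174 profile [190, 190, 190, 190, 190, 191, 191, 190, 192, 192, 190, 193, 192, 191, 192, 193, 191, 192, 191, 191, 193, 205, 105, 66, 185, 172, 170, 163, 158, 153]
171 [146, 148, 149, 148, 148, 147, 147, 148, 146, 150, 150, 149, 148, 149, 148, 149, 151, 141, 144, 142, 147, 160, 80, 72, 184, 173, 173, 176, 181, 181]
178 [142, 142, 144, 141, 141, 138, 138, 139, 140, 139, 139, 140, 139, 140, 141, 140, 137, 137, 139, 139, 140, 149, 70, 69, 158, 176, 175, 160, 132, 133]
```

Emit:
servo_tool([
  [[0,0,0,0,0,0,0.2],[0,0,0,0,0,0,0.2],[0,0,0,0,0,0,0.2],[0,0,0,0,0,0,0.2],[0,0,0,0,0,0,0.2],[0,0,0,0,0,0,0.2]],
])

```text
time: 17.7
eef_pos: [0.6539, 0.0287, 0.0929]
tcp_rot: [1.833, 1.792, 0.655]
ft_force: [0.4, -0.4, 0.4]
grip_width: 0.0535
grip_force: 0.0
```

Emit:
servo_tool([
  [[2,0,-15,0,0,0,0.2],[2,0,-20,0,0,0,0.2],[2,0,-20,0,0,0,0.2],[2,0,-20,0,0,0,0.2],[2,0,-20,0,0,0,0.2],[2,0,-20,0,0,0,-1],[2,0,-20,0,0,0,-1],[0,0,-20,0,0,0,-1],[0,0,0,0,0,0,-1]],
])

```text
time: 18.45
eef_pos: [0.5533, 0.0462, 0.2139]
tcp_rot: [1.828, 1.792, 0.657]
ft_force: [0.1, -0.5, -0.1]
grip_width: 0.0328
grip_force: 0.0
```

```bash
python3 nose.py; python3 - <<'E'
from h import *
o=ctrl.get_obs();print(o['joint_positions'].round(2))
t=grab('top');s=grab('scene');w=grab('wrist')
A=cv2.resize(t['color'][150:205,225:335],None,fx=5,fy=5)
B=cv2.resize(s['color'][200:280,255:375],None,fx=4.6,fy=4.6)
can=np.zeros((600,800,3),np.uint8);a=A[:,:];can[:275,:550]=a
b=cv2.resize(s['color'][215:290,260:340],None,fx=4.2,fy=4.2);can[280:280+b.shape[0],:b.shape[1]]=b
cc=cv2.resize(w['color'],None,fx=.8,fy=.8)[:320];can[280:280+cc.shape[0],340:340+cc.shape[1]]=cc
cv2.imwrite('pics/m6.png',can[:,:,::-1])
for th in (55,52,49):
    P=np.array([.639-.0012-.12*np.cos(np.radians(th)),-.054,.139+.12*np.sin(np.radians(th))]);print(th,P,proj(t,P),proj(s,P),proj(w,P))
E
```

```text
[0.55330475 0.04623933 0.21389887] [ 0.11 -0.48 -0.14] 0.03279434509980147 0.0
v174 profile [181, 180, 181, 179, 180, 182, 182, 181, 182, 182, 182, 182, 183, 183, 182, 182, 182, 183, 181, 182, 186, 195, 99, 65, 174, 164, 163, 156, 150, 147]
171 [142, 140, 139, 139, 142, 139, 140, 142, 139, 143, 140, 142, 139, 142, 142, 142, 142, 135, 136, 138, 143, 151, 78, 68, 175, 166, 159, 168, 173, 173]
178 [135, 131, 137, 134, 136, 132, 131, 133, 134, 132, 133, 134, 135, 134, 133, 135, 133, 131, 133, 131, 134, 143, 64, 68, 147, 169, 166, 154, 126, 126]
[ 0.63  0.22 -1.04  2.32  1.55  0.42 -1.75]
55 [ 0.56897083 -0.054       0.23729825] [321.66564006 190.71745135] [281.25770886 233.53366925] [331.19083918 408.63599012]
52 [ 0.56392062 -0.054       0.23356129] [321.62445446 192.87800236] [279.46275174 233.5419395 ] [321.21068239 409.45324882]
49 [ 0.55907292 -0.054       0.22956515] [321.57145071 194.96346806] [277.7525407 233.6218688] [311.11951765 409.78657659]
```

View pics/m6.png

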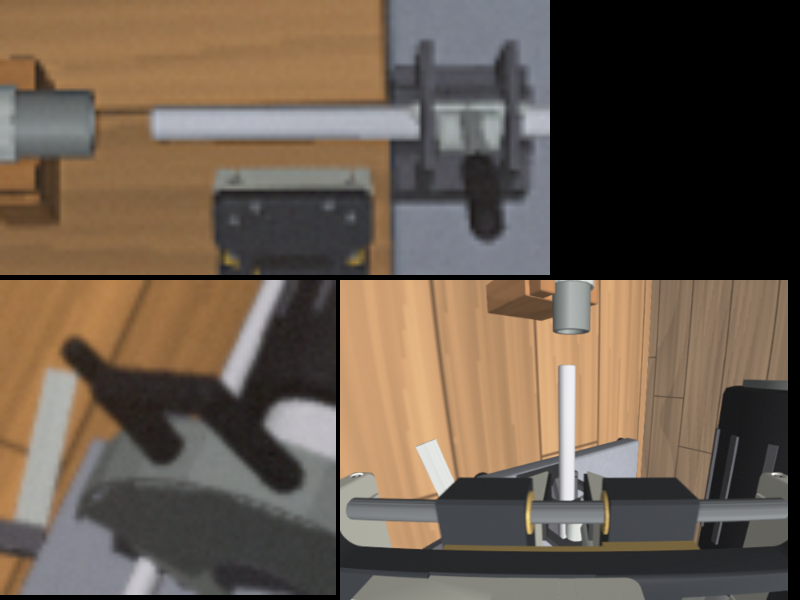

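The bar is out of the tube (tail 14 px clear of the mouth), the nose and stop are unchanged, and the lever grip end shows in the top view at about (322,197). That fits a lever angle of 53–55° and y≈-0.055. Next I'll straddle the handle with the jaws wide open and push it down with the upper finger.

```bash
python3 - <<'E'
from h import *
plan([.507,-.055,.285],lean(35,-1.4),8)
E
```

```text
8 x [-12.61   1.25 -10.79] [ 0.642 -0.006  0.009]
```

Emit:
servo_tool([
  [[0,0,-25,0,0,0,1],[0,0,-25,0,0,0,1],[0,0,-25,0,0,0,1],[-12,1.5,-2,0.64,0,0,1],[-15,1.5,-2,0.64,0,0,1],[-15,1.5,-2,0.64,0,0,1],[-15,1.5,-2,0.64,0,0,1],[-15,1.5,0,0.64,0,0,1],[-15,1.5,0,0.64,0,0,1],[-13,1,0,0.64,0,0,1]],
])

```text
time: 19.48
eef_pos: [0.5171, -0.0459, 0.2576]
tcp_rot: [1.89, 1.845, 0.581]
ft_force: [-0.1, 1.0, 0.1]
grip_width: 0.0793
grip_force: 0.0
```

```bash
python3 - <<'E'
from h import *
o=ctrl.get_obs();print(o['joint_positions'].round(2),o['grip_width'],o['eef_pos'].round(3))
plan([.564,-.055,.203],lean(35,-1.4),6)
E
```

```text
[ 0.93  0.   -0.92  2.25  0.06  0.28 -0.08] 0.07929095061713112 [ 0.517 -0.046  0.258]
6 x [-1.31  1.2  11.97] [0.022 0.024 0.007]
```

Emit:
servo_tool([
  [[-2,2,0,0,0,0,1],[-2,2,0,0,0,0,1],[-2,2,3,0,0,0,1],[-2,1,10,0,0,0,1],[0,0,15,0,0,0,1],[0,0,15,0,0,0,1],[0,0,15,0,0,0,1],[0,0,13,0,0,0,1],[0,0,0,0,0,0,1]],
])

```text
time: 20.23
eef_pos: [0.5641, -0.0519, 0.2024]
tcp_rot: [1.887, 1.849, 0.582]
ft_force: [-0.1, 0.5, -1.0]
grip_width: 0.0912
grip_force: 0.0
```

```bash
python3 - <<'E'
from h import *
o=ctrl.get_obs();print(o['joint_positions'].round(2),o['grip_width'],o['eef_pos'].round(4),o['ft_force'].round(1))
M=R.from_rotvec(o['tcp_rot']).as_matrix();print(M.round(3).tolist())
c=M.T@(np.array([.576,-.054,.224])-o['eef_pos']);print('handle r105 in tool',(c*1000).round(1))
t=grab('top');cv2.imwrite('pics/t7.png',cv2.resize(t['color'][150:225,285:365][:,:,::-1],None,fx=7,fy=7))
# planned corner arc
src=dict(o)
E
```

```text
[ 0.51  0.17 -0.58  2.26  0.81  0.18 -0.82] 0.09123916784477352 [ 0.5641 -0.0519  0.2024] [-0.1  0.5 -1. ]
[[0.021, 0.818, 0.575], [1.0, -0.016, -0.015], [-0.003, 0.575, -0.818]]
handle r105 in tool [ -1.9  22.2 -10.8]
```

View pics/t7.png

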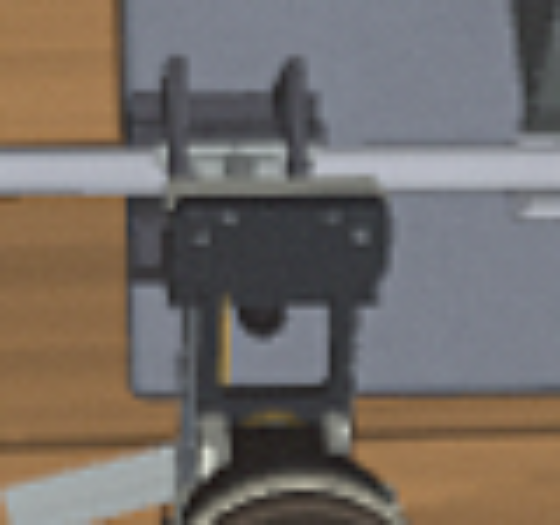

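The handle end shows at (262,320) inside the hand's outline, so it is straddled by the jaws. Computing the arc of the upper finger's inner tip.

```bash
python3 - <<'E'
from h import *
o=ctrl.get_obs(); cur=dict(o)
for th,L,N in [(52,35,2),(40,31,3),(25,28,4),(10,25,4),(-5,22,4),(-18,20,4),(-27,20,3)]:
    t=np.radians(th); rot=lean(L,-1.2)
    h=np.array([.638-.1*np.cos(t)+.009*np.sin(t),-.0525,.139+.1*np.sin(t)+.009*np.cos(t)])
    p=h-.046*rot[:,1]; print(th,p.round(4)); plan(p,rot,N,cur)
    cur={'eef_pos':p,'tcp_rot':R.from_matrix(rot).as_rotvec()}
E
```

```text
52 [ 0.5459 -0.0517  0.197 ]
2 x [-0.05 -9.18 -2.49] [0.083 0.088 0.06 ]
40 [ 0.5278 -0.0517  0.1865]
3 x [-0.11 -6.96 -0.44] [ 1.333 -0.    -0.   ]
25 [ 0.5106 -0.0516  0.1678]
4 x [-0.08 -6.05  1.9 ] [ 0.75 -0.    0.  ]
10 [ 0.4994 -0.0516  0.1458]
4 x [-0.05 -4.98  3.65] [ 0.75  0.   -0.  ]
-5 [ 0.495  -0.0516  0.122 ]
4 x [-0.02 -3.42  4.98] [0.75 0.   0.  ]
-18 [ 0.4969 -0.0516  0.1009]
4 x [ 0.01 -1.46  5.09] [ 0.5  0.  -0. ]
-27 [ 0.5016 -0.0516  0.0859]
3 x [ 0.03 -0.24  5.25] [0. 0. 0.]
```

Emit:
servo_tool([
  [[0,-6,-2,0,0,0,1],[0,-6,-1.5,0,0,0,1],[0,-6,-1.5,0,0,0,1],[0,-7,-0.4,1.33,0,0,1],[0,-7,-0.4,1.33,0,0,1],[0,-7,-0.4,1.33,0,0,1],[0,0,0,0,0,0,1]],
])

```text
time: 20.87
eef_pos: [0.5277, -0.0542, 0.1888]
tcp_rot: [1.932, 1.883, 0.524]
ft_force: [-0.2, 1.0, 1.0]
grip_width: 0.0917
grip_force: 0.4
```

Emit:
servo_tool([
  [[0,-6,1.9,0.75,0,0,1],[0,-6,1.9,0.75,0,0,1],[0,-6,1.9,0.75,0,0,1],[0,-6,1.9,0.75,0,0,1],[0,0,0,0,0,0,1]],
])

```text
time: 21.28
eef_pos: [0.5104, -0.0533, 0.1683]
tcp_rot: [1.966, 1.918, 0.477]
ft_force: [0.4, -1.2, 1.8]
grip_width: 0.0919
grip_force: 0.7
```

```bash
python3 - <<'E'
from h import *
o=ctrl.get_obs();print(o['joint_positions'].round(2),o['eef_pos'].round(4),o['ft_force'].round(1))
cur=dict(o)
for th,L,N in [(10,25,4),(-5,22,4),(-18,20,4),(-27,20,3)]:
    t=np.radians(th); rot=lean(L,-1.2)
    h=np.array([.638-.1*np.cos(t)+.009*np.sin(t),-.0525,.139+.1*np.sin(t)+.009*np.cos(t)])
    p=h-.046*rot[:,1]; plan(p,rot,N,cur)
    cur={'eef_pos':p,'tcp_rot':R.from_matrix(rot).as_rotvec()}
E
```

```text
[ 0.64  0.19 -0.72  2.3   0.66  0.26 -0.67] [ 0.5104 -0.0533  0.1683] [ 0.4 -1.2  1.8]
4 x [ 0.37 -5.01  3.76] [ 0.799  0.087 -0.029]
4 x [-0.02 -3.42  4.98] [0.75 0.   0.  ]
4 x [ 0.01 -1.46  5.09] [ 0.5  0.  -0. ]
3 x [ 0.03 -0.24  5.25] [0. 0. 0.]
```

Contact is light (about 2 N) and on track, so I'll continue down the arc.

Emit:
servo_tool([
  [[0.3,-5,3.8,0.8,0,0,1],[0.3,-5,3.8,0.8,0,0,1],[0.3,-5,3.8,0.8,0,0,1],[0.3,-5,3.8,0.8,0,0,1],[0,-3.4,5,0.75,0,0,1],[0,-3.4,5,0.75,0,0,1],[0,-3.4,5,0.75,0,0,1],[0,-3.4,5,0.75,0,0,1],[0,0,0,0,0,0,1]],
])

```text
time: 22.03
eef_pos: [0.4962, -0.0516, 0.1218]
tcp_rot: [2.032, 1.983, 0.382]
ft_force: [-0.2, -0.7, 1.0]
grip_width: 0.0916
grip_force: 0.5
```

```bash
python3 - <<'E'
from h import *
o=ctrl.get_obs();print(o['joint_positions'].round(2),o['eef_pos'].round(4),o['ft_force'].round(1))
cur=dict(o)
for th,L,N in [(-18,20,4),(-27,20,3)]:
    t=np.radians(th); rot=lean(L,-1.2)
    h=np.array([.638-.1*np.cos(t)+.009*np.sin(t),-.0525,.139+.1*np.sin(t)+.009*np.cos(t)])
    p=h-.046*rot[:,1]; plan(p,rot,N,cur)
    cur={'eef_pos':p,'tcp_rot':R.from_matrix(rot).as_rotvec()}
E
```

```text
[ 0.56  0.28 -0.67  2.29  0.72  0.31 -0.73] [ 0.4962 -0.0516  0.1218] [-0.2 -0.7  1. ]
4 x [ 0.03 -1.73  4.94] [ 0.505  0.074 -0.036]
3 x [ 0.03 -0.24  5.25] [0. 0. 0.]
```

Emit:
servo_tool([
  [[0,-1.7,5,0.5,0,0,1],[0,-1.7,5,0.5,0,0,1],[0,-1.7,5,0.5,0,0,1],[0,-1.7,5,0.5,0,0,1],[0,-0.2,4,0,0,0,1],[0,-0.2,3,0,0,0,1],[0,0,0,0,0,0,1]],
])

```text
time: 22.62
eef_pos: [0.4994, -0.0518, 0.0946]
tcp_rot: [2.051, 2.002, 0.351]
ft_force: [0.6, -1.0, 2.7]
grip_width: 0.0918
grip_force: 0.8
```

Emit:
servo_tool([
  [[0,0,2,0,0,0,1],[0,0,2,0,0,0,1],[0,0,2,0,0,0,1],[0,0,0,0,0,0,1]],
])

```text
time: 22.95
eef_pos: [0.5012, -0.052, 0.0892]
tcp_rot: [2.051, 2.002, 0.35]
ft_force: [-0.5, 0.5, 3.0]
grip_width: 0.0917
grip_force: 1.2
```

Emit:
servo_tool([
  [[0,0,2,0,0,0,1],[0,0,2,0,0,0,1],[0,0,0,0,0,0,1]],
])

```text
time: 23.2
eef_pos: [0.5027, -0.0521, 0.0856]
tcp_rot: [2.051, 2.002, 0.351]
ft_force: [-4.4, 0.5, 9.6]
grip_width: 0.0916
grip_force: 5.0
```

Emit:
servo_tool([
  [[0,0,2,0,0,0,1],[0,0,1,0,0,0,1],[0,0,0,0,0,0,1]],
])

```text
time: 23.45
eef_pos: [0.5037, -0.0521, 0.0832]
tcp_rot: [2.05, 2.001, 0.351]
ft_force: [-7.0, 0.1, 14.0]
grip_width: 0.0917
grip_force: 8.1
```

The force rose sharply to 14 N, so the lever is at its end stop. Backing off.

Emit:
servo_tool([
  [[0,0,-5,0,0,0,1],[0,0,-10,0,0,0,1],[0,0,-15,0,0,0,1],[0,0,-20,0,0,0,1],[0,0,-20,0,0,0,1],[0,0,-20,0,0,0,1],[0,0,-20,0,0,0,1],[0,-5,-20,0,0,0,1],[0,0,0,0,0,0,1],[0,0,0,0,0,0,1]],
])

```text
time: 24.28
eef_pos: [0.454, -0.0518, 0.2034]
tcp_rot: [2.053, 1.997, 0.349]
ft_force: [-1.4, 0.4, 0.6]
grip_width: 0.0918
grip_force: 0.0
```

```bash
python3 nose.py; python3 - <<'E'
from h import *
s=grab('scene');w=grab('top')
for n,i in(('scene',s),('top',w)):
  for d in (1.25,1.396):
    a=np.radians(55)-d; P=[.638-.12*np.cos(a),-.0535,.139+.12*np.sin(a)]; print(n,d,proj(i,P).round(1))
  P=[.638-.12*np.cos(a),-.0535,.139+.12*np.sin(a)]; u,v=proj(i,P).round().astype(int)
  g=i['color'][v-14:v+15,u-2:u+3].mean((1,2)).astype(int);print(v-14,g.tolist())
  g=i['color'][v-2:v+3,u-18:u+19].mean((0,2)).astype(int);print(u-18,g.tolist())
E
```

```text
[ 0.45398361 -0.05177037  0.20337862] [-1.37  0.41  0.55] 0.09177738742611605 0.0
v174 profile [179, 178, 179, 179, 178, 179, 180, 178, 179, 179, 179, 178, 179, 179, 180, 179, 179, 179, 180, 180, 181, 194, 97, 63, 172, 161, 160, 153, 147, 145]
171 [143, 144, 144, 144, 146, 145, 143, 144, 143, 144, 145, 145, 144, 146, 142, 144, 145, 143, 144, 143, 148, 159, 78, 67, 172, 163, 161, 166, 171, 171]
178 [133, 135, 134, 136, 135, 133, 132, 128, 131, 131, 130, 126, 126, 126, 125, 127, 127, 125, 127, 127, 128, 137, 61, 66, 147, 169, 162, 151, 125, 124]
scene 1.25 [266.5 249.3]
scene 1.396 [268.6 252.5]
238 [138, 141, 145, 146, 147, 150, 151, 153, 156, 156, 156, 131, 81, 47, 42, 40, 36, 64, 135, 166, 171, 172, 172, 172, 172, 172, 172, 172, 171]
251 [105, 103, 101, 102, 102, 104, 101, 100, 101, 102, 105, 110, 96, 66, 47, 43, 42, 48, 50, 50, 54, 58, 60, 65, 68, 60, 59, 57, 53, 61, 68, 72, 74, 79, 96, 101, 98]
top 1.25 [318.2 213.7]
top 1.396 [317.7 212.2]
198 [42, 42, 42, 43, 43, 44, 43, 45, 42, 44, 44, 44, 39, 47, 76, 86, 68, 58, 63, 63, 63, 64, 63, 63, 63, 63, 64, 70, 67]
300 [95, 93, 96, 96, 97, 99, 104, 104, 115, 112, 73, 61, 63, 64, 64, 60, 55, 60, 71, 75, 55, 62, 68, 67, 72, 69, 59, 59, 58, 61, 60, 58, 68, 87, 66, 59, 63]
```

The scene view has the handle's dark band centred at row 253, where 1.396 rad should be (252.5). The stop and nose are unchanged and the hand is clear, so I'm handing in.

```bash
python3 -c "
from h import *
print(workorder.job_done())"
```

```text
the job is handed in; nothing more can be done
None
```

The job is handed in (no verdict came back): at the last check the bar was out of the tube with its nose on the unmoved length stop, the cam lever was down on its end stop and the hand clear; the bystander tools were not measured again at the end, but no unexpected contact force showed.

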